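# Reset a twist-lock telescoping length stop

## Robot

A 7-joint arm with a two-finger parallel gripper is mounted at the origin on a cart in front of the work surface, level with it; the furniture and walls round the work are solid. World frame = base frame: x ahead of the robot, y to its left, z up, the work surface at z = 0. Lengths are in mm, angles in rad, forces in N, time in s.
With the tool pointing down it reaches from about 400 to 875 mm from the base axis. Payload 4.4 kg.
Tool frame: the origin (TCP) lies on the centre line of the jaws, within the pads' length; the fingertips stand 11 mm ahead of it and the grasp point (between the pads) lies 8 mm behind it (ctrl.tips_ahead is the distance from the TCP to the fingertips, in mm); z points along the fingers, y is the line along which they close (so a half turn about z gives the same grasp; the last joint's range is limited). The gripper opens to 85 mm and grips with 20 to 120 N. Pads are 22 mm wide; open, the fingers measure 114 mm over their backs; the gripper's body (76 mm by 85 mm) begins 54 mm behind the grasp point. The pads swing forward as they close: fully open they stand 13 mm farther back than shut.
Start: joints at [-1.269, 0.628, 0.038, 1.517, -0.027, 0.996, -0.02], TCP at [233.694, 606.552, 242.313] pointing down, gripper open.
Joint ranges: [-3.06, 3.06], [-0.37, 2.12], [-1.25, 1.32], [0.18, 2.47], [-1.1, 4.24], [0.23, 1.98], [-2.94, 2.94]. Speed limits (rad/s): [2.57, 2.57, 3.14, 3.14, 3.14, 3.14, 3.14].

## Interface

Orientations are given as [roll, pitch, yaw] about the fixed x, y, z axes, in that order (R = Rz(yaw) Ry(pitch) Rx(roll)).
In Python, from cell import ctrl, eyes, job gives the robot as it stands. The module is installed in compiled form; this text tells all that it offers.
- The arm moves only by the tool carry_out, never from a script. Its argument "moves" is a list of rows, each an object of numbers: "tx", "ty", "tz": the shift along the tool's x, y, z as a fraction of full scale; "twist": the turn about the tool's z as a fraction of full scale; "fingers": the opening, from 0 (shut) to 1 (fully open). In form: [{"tx": .., "ty": .., "tz": .., "twist": .., "fingers": ..}, ...]. A call has 1 to 12 rows; each row shifts and turns the commanded pose from where the row before left it, along the tool's axes as they then stand; what a row does not reach is not made up. Full scale, the value 1, is 0.3 m for a shift and pi rad for a turn. A row lasts 1/8 s, in which the tool goes at most 62.5 mm and 10.7 degrees, less where a joint would pass 70% of its speed; a pose out of reach is approached as far as the arm can. A call with a number of a shift or a turn outside -1 to 1 is refused whole. A call with a gripper value outside its range is refused whole. The fingers move at their own pace and stop on an object; the grip force is fixed at half the most. Time passes only in rows, so rows that do not move let the fingers close. It gives the time, the measured TCP pose, the force, the opening and the grip force at its end, in the units of the state.
- ctrl.read_state(): the state, without advancing time (a new reading comes with each control period).
- eyes.get_image(name): name is "side" or "top" or "wrist"; returns a dict with "color" (420x560x3 uint8, blue, green, red), "fovy" (degrees; the focal length in pixels is half the picture's height over the tangent of half this angle, whatever the lens; pixels are square), "cx", "cy" (the principal point, pixels), "world_from_camera" (4x4, takes a point from camera to world coordinates). Camera axes: x right, y up, looking along -z (the intrinsics and any distortion apply to the point x, -y, -z); pixel columns grow to the right and rows downward; lengths in mm; the calibration is good to about 2 mm. A picture is of the moment at which its call begins. There is no depth.
- job.finish_job(): hands the job in; it is judged then, once.
The state is a dict: "clock": time; "qpos": joint angles; "qd": joint speeds; "tau": joint torques, N m; "eef_pos": TCP position; "tool_rot": TCP orientation; "force": force on the tool from outside, world axes, zero at the start; "torque": the same for the moment, N m; "width": finger opening in mm; "gripper_force": force on a finger pad.
Only numpy, scipy, OpenCV 4.12 (cv2) and the standard library are available. Lean on these libraries where they do the work, as an engineer would, in place of code of your own. Each camera call takes 0.05 s, during which the arm holds its last target. There are 200 camera calls.

## Task

The telescoping length stop on the bench is locked in its short position. Twist its lever up out of the side pocket to free the inner bar, draw the bar out until the lever's stem meets the shoulder of the dark setting plate, then twist the lever fully down into the notch there so the bar stays locked when you let go. Feel your way and do not force the lever or the bar, and leave the things around it where they are.

Things in the scene. Friction and masses are not known exactly. Their poses are not given: they have to be found in the camera images.
- length_stop: fixed length stop: grey foot 310x100x10 mm, two saddles, level steel tube 48 mm across, 290 mm long, axis 70 mm above the bench. Origin on the bench below the point of the tube axis where the lever stands with the bar fully in. x: along the tube, the way the bar draws out; y: level, to the side the lever lies on when locked (roughly to the robot); z up
- pocket (a point): point of the tube axis at the short position (stop x = 0, 70 mm up). A slot about 20 mm wide runs along the tube's top; with the lever upright the bar slides freely. On the +y side the lever can go down in two places only: the pocket here, where it starts, and the setting plate's notch; between them the tube's edge holds the lever up
- range_mid (a point): point of the tube axis 95 mm further along x. The setting plate (dark curved steel, 84 mm long, clamped round the tube, not measured) has a notch 14.4 mm wide for the 10 mm stem, its middle 70 to 120 mm from the pocket, differing each time. Right beyond the notch its shoulder bridges the slot and stops the stem, flush with the notch's far wall
- grip (a point): centre of the lever's black T-grip: a barrel 26 mm in diameter, 32 mm long, parallel to the tube, flat ends, 70 mm from the tube axis, on a steel stem 10 mm thick that stands on the inner bar. Pinch it from above on its flat ends (fingers closing along the tube); the barrel turns freely on the stem's cross pin, so the fingers need not tilt as the lever swings
- draw (a joint): how far the inner bar with lever and round end head is drawn out, m: 0 fully in, grows along the stop's x, at most 0.135. A spring inside pulls it back with about 5 to 6 N, so it runs back if let go unlocked; friction about 1 N. Drawing it until the stem bears on the shoulder is felt as a further rise of the pull
- twist (a joint): lever angle about the tube axis, rad: 0 upright, free to slide; 1.2 fully down on the +y side, the end of its travel. Stays where left. Grip centre: 70 mm x sin(twist) to stop's +y, 70 mm x cos(twist) above the axis. The stem may bear on tube or plate with at most 30 N; a push across the lever at the grip is 2 to 3 times as large there
- pine_block: loose softwood offcut 60 x 130 x 40 mm, bystander, origin at the centre of its underside
- masking_tape: loose roll of beige tape lying flat, 104 mm across, 24 mm high, bystander, origin at the centre of its underside
- tin_small: loose small food tin standing, 57 mm across, 72 mm high, bystander, origin at the centre of its underside

How it is judged (in metres and radians):
On the way, in this order (a step that is already met when the one before it is completed fails the run):
1. the lever is twisted up, out of the pocket (value of joint twist below 0.3 rad), for 0.2 s.
2. the bar is drawn out with the lever up (value of joint draw above 0.055 m and value of joint twist below 0.45 rad), for 0.2 s.
At the end, for the whole second after the job is handed in: the bar is drawn out (more than 63 mm) with the lever down in the setting plate's notch (twist above 1.03 rad), and it stays at rest there after being let go (value of joint draw above 0.063 m and value of joint twist above 1.03 rad and velocity of joint draw between -0.01 and 0.01 m/s); the robot touches nothing.
It fails at once if the stem is forced against the tube or the setting plate with more than 30 N (contact force between twist and length_stop above 30 N).
It fails at once if a bystander is moved more than 20 mm (distance of any of pine_block, masking_tape, tin_small from where it was at the start of the episode above 0.02 m).
It also fails if it takes over 45 s, if anything falls off the work surface, if the arm or the gripper's body presses on something with over 40 N, if the wrist force passes 120 N, or if a joint passes its speed limit or range.

## Working session

There is one attempt and no reset: what is moved stays moved. The work goes in short steps, Python scripts to look and compute and a tool call to move; the robot and the scene stay as the last step left them, time stands still between calls to the robot, and variables do not carry over. Pictures are saved under pics/ and viewed, at most 10 in all, crops included, and the job is handed in when it is done.

Besides the shell and the picture viewer there is one more tool, called after "Emit:" as name(argument=value, ...), one argument or row to a line, values as JSON. carry_out: Moves the arm, as the interface text tells. Its arguments: {"type":"object","properties":{"moves":{"type":"array","items":{"type":"object","properties":{"tx":{"type":"number","minimum":-1,"maximum":1},"ty":{"type":"number","minimum":-1,"maximum":1},"tz":{"type":"number","minimum":-1,"maximum":1},"twist":{"type":"number","minimum":-1,"maximum":1},"fingers":{"type":"number"}}}}},"required":["moves"]}

```bash
mkdir -p pics
python3 - <<'E'
from cell import ctrl, eyes, job
import cv2, pickle
s=ctrl.read_state()
print({k:s[k] for k in('clock','eef_pos','tool_rot','force','width')},ctrl.tips_ahead)
for n in('side','top'):
    d=eyes.get_image(n); cv2.imwrite(f'pics/{n}0.png',d['color']); pickle.dump(d,open(f'{n}0.pkl','wb'))
    print(n,{k:v for k,v in d.items() if k!='color'})
E
```

```text
{'clock': 0.0, 'eef_pos': array([233.46272974, 605.96225566, 241.38985647]), 'tool_rot': array([-3.13968011e+00,  2.70216754e-05,  2.77378762e+00]), 'force': array([-0.31655176,  0.22186249, -0.53179186]), 'width': 85.63724799873954} 11.0
side {'fovy': 57.09920333978796, 'cx': 284.0163316289952, 'cy': 206.78575116742212, 'world_from_camera': array([[ 9.27627951e-01,  1.63182068e-01, -3.35973209e-01,
         3.38170025e+02],
       [-3.73389517e-01,  3.82730182e-01, -8.45043121e-01,
        -5.41123595e+02],
       [-9.30879667e-03,  9.09334493e-01,  4.15961688e-01,
         4.67036416e+02],
       [ 0.00000000e+00,  0.00000000e+00,  0.00000000e+00,
         1.00000000e+00]])}
top {'fovy': 50.63207144534194, 'cx': 269.8711586289714, 'cy': 208.53845765611814, 'world_from_camera': array([[-1.73535034e-03,  9.83264810e-01, -1.82173825e-01,
         4.45693092e+02],
       [-9.99701052e-01,  2.73714129e-03,  2.42963898e-02,
         1.89821216e+02],
       [ 2.43884206e-02,  1.82161527e-01,  9.82966115e-01,
         1.15866714e+03],
       [ 0.00000000e+00,  0.00000000e+00,  0.00000000e+00,
         1.00000000e+00]])}
```

View pics/top0.png

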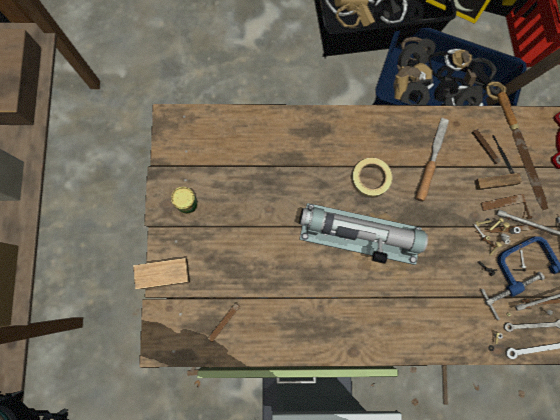

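View pics/side0.png

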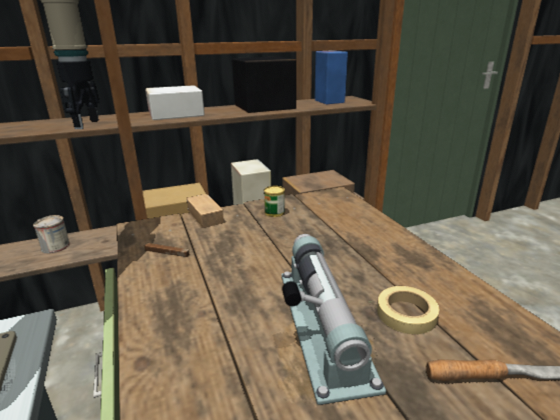

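The top view shows the stop's tube running from about (305,215) to (425,240), with the black grip at (379,257). The bar draws out to the left, towards world +y. The tape is at (372,177), the tin at (184,200) and the block at (160,273). I'll zoom in next.

```bash
cat > h.py <<'E'
import numpy as np, pickle
def ray(d,u,v):
    f=210/np.tan(np.radians(d['fovy']/2)); T=d['world_from_camera']
    r=T[:3,:3]@np.array([(u-d['cx'])/f,-(v-d['cy'])/f,-1]); return T[:3,3],r
def atz(d,u,v,z):
    o,r=ray(d,u,v); return o+r*(z-o[2])/r[2]
def proj(d,p):
    f=210/np.tan(np.radians(d['fovy']/2)); T=d['world_from_camera']
    c=T[:3,:3].T@(np.asarray(p)-T[:3,3]); return d['cx']-f*c[0]/c[2], d['cy']+f*c[1]/c[2]
E
python3 - <<'E'
import pickle,cv2
d=pickle.load(open('top0.pkl','rb'))
cv2.imwrite('pics/top0c.png',cv2.resize(d['color'][190:280,290:440],None,fx=5.3,fy=5.3,interpolation=cv2.INTER_CUBIC))
from h import *
for p in((379,257,95),(343,231,94),(425,240,70)): print(p,atz(d,*p))
E
```

```text
(379, 257, 95) [525.09118324 -98.63991217  95.        ]
(343, 231, 94) [588.06142767 -13.93326045  94.        ]
(425, 240, 70) [ 569.05767759 -222.36235239   70.        ]
```

View pics/top0c.png

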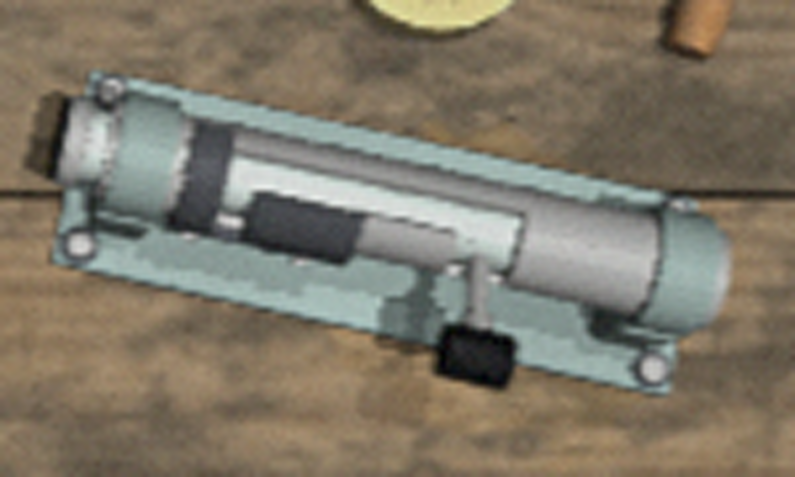

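The crop shows the setting plate's shoulder band at crop x 170–235. The notch is at about (231,222), the stem root at (478,275) and the grip centre at (477,356). The foot bolts are at (110,90), (78,243), (652,368) and (683,205).

Run:
```python
from h import *
d=pickle.load(open('top0.pkl','rb'))
c=lambda u,v,z: atz(d,290+(u+.5)/5.3-.5,190+(v+.5)/5.3-.5,z)
B=[c(*p,14) for p in((110,90),(78,243),(652,368),(683,205))]
ax=(B[0]-B[3]+B[1]-B[2])[:2]; ax/=np.linalg.norm(ax); print('ax',ax,'ang',np.arctan2(ax[1],ax[0]))
ctr=sum(B)/4; print('foot ctr',ctr, np.linalg.norm(B[0]-B[3]),np.linalg.norm(B[0]-B[1]))
yv=np.array([-ax[1],ax[0]]); print('y',yv)
g=c(477,356,95); st=c(478,275,80); n=c(231,222,85); sl=c(235,155,94)
for k,p in dict(grip=g,stem=st,notch=n,shoulderband=sl).items(): print(k,p,'along',(p-ctr)[:2]@ax,'side',(p-ctr)[:2]@yv)
```

```text
ax [0.20531057 0.97869687] ang 1.3640153004098554
foot ctr [595.63294035 -77.28637831  14.        ] 288.9787847188811 78.31311384903069
y [-0.97869687  0.20531057]
grip [ 525.65647315 -100.10409745   95.        ] along -36.698538716190065 side 63.80103074642963
stem [ 564.16271103 -106.41743775   80.        ] along -34.97164749529654 side 24.818900630466104
notch [588.0426139    8.50522928  85.        ] along 82.40560387328422 side 25.042552582137567
shoulderband [617.90126576   7.31428541  94.        ] along 87.37032764444731 side -4.424530002724156
```

Emit:
carry_out(
  moves=[
    {"twist":-0.0512,"fingers":1},
    {"tx":-0.11,"ty":-0.162,"fingers":1},
    {"tx":-0.11,"ty":-0.162,"fingers":1},
    {"tx":-0.11,"ty":-0.162,"fingers":1},
    {"tx":-0.11,"ty":-0.162,"fingers":1},
    {"tx":-0.11,"ty":-0.162,"fingers":1},
    {"tx":-0.11,"ty":-0.162,"fingers":1},
    {"tx":-0.11,"ty":-0.162,"fingers":1},
    {"tx":-0.11,"ty":-0.162,"fingers":1},
    {"tx":-0.11,"ty":-0.162,"fingers":1},
    {"tx":-0.11,"ty":-0.162,"fingers":1},
    {"tx":-0.11,"ty":-0.162,"fingers":1},
  ],
)

```text
validation failed for argument at $.mo...
```

Emit:
carry_out(
  moves=[
    {"tx":-0.11,"ty":-0.162,"fingers":1},
    {"tx":-0.11,"ty":-0.162,"fingers":1},
    {"tz":0.1,"fingers":1},
    {"fingers":1},
  ],
)

```text
validation failed for argument at $.mo...
```

Run:
```python
from cell import ctrl, eyes
import cv2, pickle
d=eyes.get_image('wrist'); cv2.imwrite('pics/w1.png',d['color']); pickle.dump(d,open('w1.pkl','wb'))
print({k:v for k,v in d.items() if k!='color'}, ctrl.read_state()['eef_pos'])
from h import *
print(proj(d,(525.6,-100,95)))
```

```text
{'fovy': 60.744651806576755, 'cx': 277.22599634798246, 'cy': 208.22476970281176, 'world_from_camera': array([[ 3.58749383e-01, -8.97325588e-01, -2.57110229e-01,
         1.68600912e+02],
       [ 9.33431501e-01,  3.44243970e-01,  1.01003573e-01,
         6.31406345e+02],
       [-2.12444475e-03, -2.76229757e-01,  9.61089282e-01,
         3.73939079e+02],
       [ 0.00000000e+00,  0.00000000e+00,  0.00000000e+00,
         1.00000000e+00]])} [233.50456398 606.1038431  241.59401418]
(np.float64(-180.493464986508), np.float64(617.2218654574622))
```

View pics/w1.png

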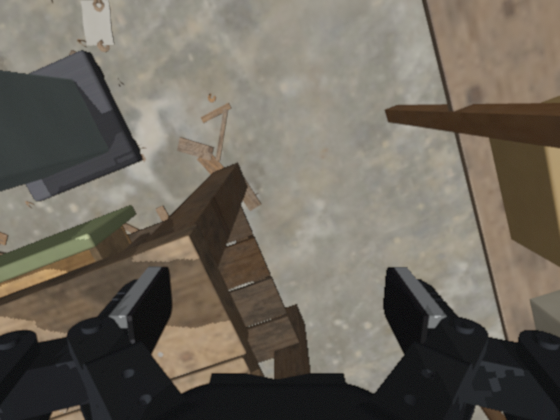

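The move calls were refused, so the wrist picture only shows the start pose. Next I'll send rows with every key filled in.

Emit:
carry_out(
  moves=[
    {"tx":0.0,"ty":0.0,"tz":0.0,"twist":-0.0512,"fingers":1.0},
  ],
)

```text
clock: 0.28
eef_pos: [233.5, 606.3, 241.8]
tool_rot: [-3.141, 0.0, 2.939]
force: [-0.5, 0.4, 0.0]
width: 85.5
gripper_force: 0.0
```

Emit:
carry_out(
  moves=[
    {"tx":-0.11,"ty":-0.162,"tz":0,"twist":0,"fingers":1},
    {"tx":-0.11,"ty":-0.162,"tz":0,"twist":0,"fingers":1},
    {"tx":-0.11,"ty":-0.162,"tz":0,"twist":0,"fingers":1},
    {"tx":-0.11,"ty":-0.162,"tz":0,"twist":0,"fingers":1},
    {"tx":-0.11,"ty":-0.162,"tz":0,"twist":0,"fingers":1},
    {"tx":-0.11,"ty":-0.162,"tz":0,"twist":0,"fingers":1},
    {"tx":-0.11,"ty":-0.162,"tz":0,"twist":0,"fingers":1},
    {"tx":-0.11,"ty":-0.162,"tz":0,"twist":0,"fingers":1},
    {"tx":-0.11,"ty":-0.162,"tz":0,"twist":0,"fingers":1},
    {"tx":-0.11,"ty":-0.162,"tz":0,"twist":0,"fingers":1},
    {"tx":-0.11,"ty":-0.162,"tz":0,"twist":0,"fingers":1},
    {"tx":-0.11,"ty":-0.162,"tz":0,"twist":0,"fingers":1},
  ],
)

```text
clock: 1.78
eef_pos: [501.9, -47.3, 242.3]
tool_rot: [3.141, 0.0, 2.935]
force: [0.7, 0.0, 0.4]
width: 85.4
gripper_force: 0.0
```

Emit:
carry_out(
  moves=[
    {"tx":-0.11,"ty":-0.162,"tz":0,"twist":0,"fingers":1},
    {"tx":0,"ty":0,"tz":0.1,"twist":0,"fingers":1},
    {"tx":0,"ty":0,"tz":0,"twist":0,"fingers":1},
  ],
)

```text
clock: 2.15
eef_pos: [521.8, -100.0, 210.4]
tool_rot: [-3.142, -0.005, 2.933]
force: [0.5, 0.5, 0.0]
width: 85.4
gripper_force: 0.0
```

Run:
```python
from cell import ctrl, eyes
import cv2, pickle
d=eyes.get_image('wrist'); cv2.imwrite('pics/w2.png',d['color']); pickle.dump(d,open('w2.pkl','wb'))
print(ctrl.read_state()['eef_pos'])
from h import *
print(proj(d,(525.6,-100,95)))
```

```text
[522.76133821 -99.36518516 211.59842734]
(np.float64(278.34657085967007), np.float64(211.89617458998612))
```

View pics/w2.png

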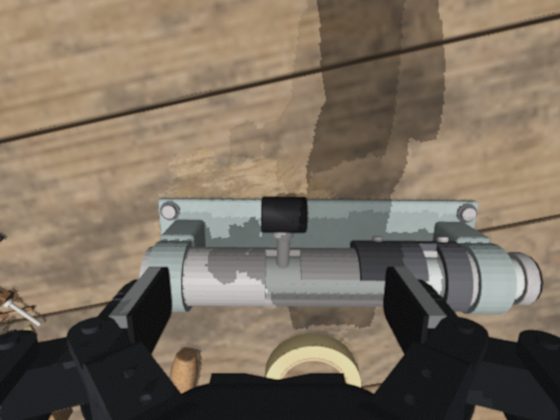

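The wrist view shows the grip centre at (284.5,214) and the foot bolts at (169,211) and (467,213). The plate spans x 352–475, with the notch at about (436,250).

Run:
```python
from h import *
d=pickle.load(open('w2.pkl','rb'))
g=atz(d,284.5,214,95); a=atz(d,169,211,14);b=atz(d,467,213,14);n=atz(d,436,255,90)
ax=(b-a)/np.linalg.norm(b-a); print(g,ax,np.arctan2(ax[1],ax[0]),(n-g)@ax,((a+b)/2-g)@ax, np.linalg.norm(b-a))
print(atz(d,262,214,95),atz(d,307,214,95))
e=g[:2]-np.array([522.8,-99.4]);print(e@[-.979,.205],e@[.205,.979])
img=d['color']
import cv2
cv2.imwrite('pics/w2c.png',cv2.resize(img[185:325,240:500],None,fx=3,fy=3,interpolation=cv2.INTER_CUBIC))
```

```text
[528.06574254 -95.97119277  95.        ] [0.21246029 0.9771697  0.        ] 1.3567042858223346 115.94996820456682 33.95498690965287 285.3209230977955
[ 524.72094145 -111.89053694   95.        ] [531.41029233 -80.05304457  95.        ]
-4.452256459927248 4.43627949867225
```

View pics/w2c.png

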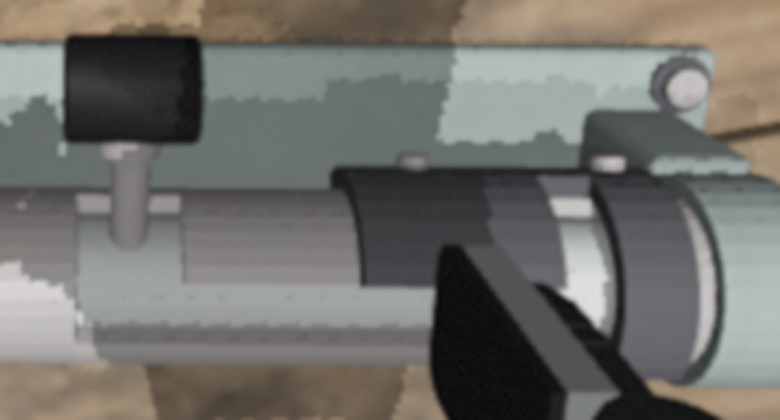

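The crop shows the barrel at crop x 65–200, mid-pocket, and the notch at crop x 548–595, about 112 mm along from the pocket. I'll align and descend.

Emit:
carry_out(
  moves=[
    {"tx":-0.0133,"ty":0.0133,"tz":0.14,"twist":0,"fingers":1},
    {"tx":0,"ty":0,"tz":0.14,"twist":0,"fingers":1},
    {"tx":0,"ty":0,"tz":0.14,"twist":0,"fingers":1},
    {"tx":0,"ty":0,"tz":0,"twist":0,"fingers":1},
    {"tx":0,"ty":0,"tz":0,"twist":0,"fingers":0.6},
    {"tx":0,"ty":0,"tz":0,"twist":0,"fingers":0.5},
  ],
)

```text
clock: 2.95
eef_pos: [530.0, -96.8, 88.4]
tool_rot: [3.141, 0.004, 2.935]
force: [-1.3, 0.0, -0.2]
width: 51.7
gripper_force: 0.0
```

Run:
```python
from cell import ctrl, eyes
import cv2
d=eyes.get_image('wrist'); cv2.imwrite('pics/w3.png',d['color'])
s=ctrl.read_state();print(s['eef_pos'],s['force'],s['width'])
```

```text
[529.73835732 -96.87202407  88.20551162] [0.67402102 0.72203438 0.3378502 ] 44.11254060470749
```

View pics/w3.png

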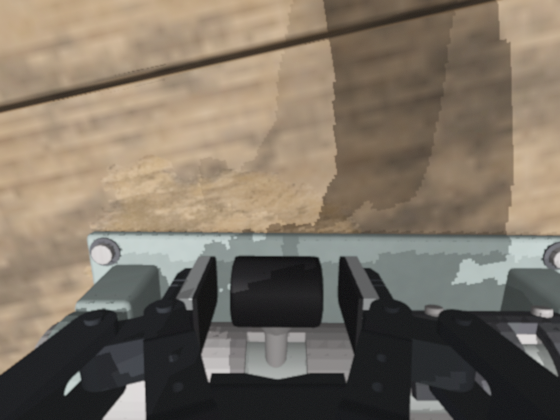

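The grip sits centred between the pads, with gaps at 216–232 and 322–340. I'll close the gripper.

Emit:
carry_out(
  moves=[
    {"tx":0,"ty":0,"tz":0,"twist":0,"fingers":0.4},
    {"tx":0,"ty":0,"tz":0,"twist":0,"fingers":0.3},
    {"tx":0,"ty":0,"tz":0,"twist":0,"fingers":0.2},
    {"tx":0,"ty":0,"tz":0,"twist":0,"fingers":0.2},
  ],
)

```text
clock: 3.5
eef_pos: [528.4, -96.9, 86.3]
tool_rot: [3.142, -0.0, 2.934]
force: [0.4, 0.3, 0.8]
width: 31.2
gripper_force: 59.5
```

Emit:
carry_out(
  moves=[
    {"tx":-0.0151,"ty":0,"tz":-0.0315,"twist":0,"fingers":0.2},
    {"tx":-0.0196,"ty":0,"tz":-0.0289,"twist":0,"fingers":0.2},
    {"tx":0,"ty":0,"tz":0,"twist":0,"fingers":0.2},
  ],
)

```text
clock: 3.88
eef_pos: [541.3, -99.7, 105.6]
tool_rot: [-3.142, 0.005, 2.934]
force: [5.4, -1.5, -5.5]
width: 31.1
gripper_force: 60.5
```

Emit:
carry_out(
  moves=[
    {"tx":-0.0237,"ty":0,"tz":-0.0247,"twist":0,"fingers":0.2},
    {"tx":-0.0273,"ty":0,"tz":-0.0208,"twist":0,"fingers":0.2},
    {"tx":-0.0302,"ty":0,"tz":-0.0165,"twist":0,"fingers":0.2},
    {"tx":0,"ty":0,"tz":0,"twist":0,"fingers":0.2},
  ],
)

```text
clock: 4.38
eef_pos: [563.8, -104.6, 121.7]
tool_rot: [-3.141, 0.002, 2.934]
force: [8.0, -3.0, -18.2]
width: 31.4
gripper_force: 62.0
```

Emit:
carry_out(
  moves=[
    {"tx":0,"ty":0,"tz":0.01,"twist":0,"fingers":0.2},
    {"tx":0,"ty":0,"tz":0,"twist":0,"fingers":0.2},
  ],
)

```text
clock: 4.62
eef_pos: [560.8, -103.9, 119.9]
tool_rot: [-3.141, -0.003, 2.934]
force: [-1.4, -0.4, -0.1]
width: 31.2
gripper_force: 64.5
```

Emit:
carry_out(
  moves=[
    {"tx":-0.0325,"ty":0,"tz":-0.0128,"twist":0,"fingers":0.2},
    {"tx":-0.0341,"ty":0,"tz":-0.0078,"twist":0,"fingers":0.2},
    {"tx":0,"ty":0,"tz":0,"twist":0,"fingers":0.2},
  ],
)

```text
clock: 5.0
eef_pos: [583.8, -108.9, 126.5]
tool_rot: [-3.141, 0.003, 2.934]
force: [0.8, -2.5, -1.8]
width: 31.3
gripper_force: 64.1
```

Emit:
carry_out(
  moves=[
    {"tx":-0.025,"ty":0,"tz":-0.002,"twist":0,"fingers":0.2},
    {"tx":0,"ty":0,"tz":0,"twist":0,"fingers":0.2},
    {"tx":0,"ty":0,"tz":0,"twist":0,"fingers":0.2},
  ],
)

```text
clock: 5.38
eef_pos: [589.6, -110.2, 126.8]
tool_rot: [-3.141, 0.001, 2.934]
force: [-0.1, -4.8, -1.6]
width: 31.2
gripper_force: 64.2
```

Emit:
carry_out(
  moves=[
    {"tx":0,"ty":0.04,"tz":0,"twist":0,"fingers":0.2},
    {"tx":0,"ty":0.04,"tz":0,"twist":0,"fingers":0.2},
    {"tx":0,"ty":0.04,"tz":0,"twist":0,"fingers":0.2},
    {"tx":0,"ty":0.04,"tz":0,"twist":0,"fingers":0.2},
    {"tx":0,"ty":0,"tz":0,"twist":0,"fingers":0.2},
  ],
)

```text
clock: 6.0
eef_pos: [599.2, -62.7, 126.8]
tool_rot: [-3.141, 0.0, 2.935]
force: [0.2, -5.1, -0.6]
width: 31.0
gripper_force: 64.2
```

Emit:
carry_out(
  moves=[
    {"tx":0,"ty":0.04,"tz":0,"twist":0,"fingers":0.2},
    {"tx":0,"ty":0.04,"tz":0,"twist":0,"fingers":0.2},
    {"tx":0,"ty":0.04,"tz":0,"twist":0,"fingers":0.2},
    {"tx":0,"ty":0.04,"tz":0,"twist":0,"fingers":0.2},
    {"tx":0,"ty":0,"tz":0,"twist":0,"fingers":0.2},
  ],
)

```text
clock: 6.62
eef_pos: [608.9, -16.0, 126.8]
tool_rot: [-3.141, -0.0, 2.935]
force: [-0.2, -4.8, 0.6]
width: 31.3
gripper_force: 64.3
```

Emit:
carry_out(
  moves=[
    {"tx":0,"ty":0.01,"tz":0,"twist":0,"fingers":0.2},
    {"tx":0,"ty":0.01,"tz":0,"twist":0,"fingers":0.2},
    {"tx":0,"ty":0.01,"tz":0,"twist":0,"fingers":0.2},
    {"tx":0,"ty":0,"tz":0,"twist":0,"fingers":0.2},
  ],
)

```text
clock: 7.12
eef_pos: [610.4, -8.6, 126.8]
tool_rot: [-3.14, -0.0, 2.933]
force: [0.4, -5.6, -1.0]
width: 31.5
gripper_force: 64.3
```

Emit:
carry_out(
  moves=[
    {"tx":0,"ty":0.005,"tz":0,"twist":0,"fingers":0.2},
    {"tx":0,"ty":0.005,"tz":0,"twist":0,"fingers":0.2},
  ],
)

```text
clock: 7.38
eef_pos: [611.0, -6.3, 126.8]
tool_rot: [-3.139, -0.0, 2.933]
force: [-1.4, -6.5, -0.2]
width: 31.5
gripper_force: 64.3
```

Emit:
carry_out(
  moves=[
    {"tx":0,"ty":0.005,"tz":0,"twist":0,"fingers":0.2},
    {"tx":0,"ty":0,"tz":0,"twist":0,"fingers":0.2},
  ],
)

```text
clock: 7.62
eef_pos: [611.4, -4.5, 126.8]
tool_rot: [-3.139, -0.0, 2.933]
force: [0.0, -5.7, -0.3]
width: 31.4
gripper_force: 64.3
```

Emit:
carry_out(
  moves=[
    {"tx":0,"ty":0.005,"tz":0,"twist":0,"fingers":0.2},
    {"tx":0,"ty":0,"tz":0,"twist":0,"fingers":0.2},
  ],
)

```text
clock: 7.88
eef_pos: [611.6, -3.1, 126.8]
tool_rot: [-3.139, -0.0, 2.933]
force: [-1.7, -6.5, 0.3]
width: 31.4
gripper_force: 64.3
```

Emit:
carry_out(
  moves=[
    {"tx":0,"ty":0.004,"tz":0,"twist":0,"fingers":0.2},
    {"tx":0,"ty":0,"tz":0,"twist":0,"fingers":0.2},
  ],
)

```text
clock: 8.12
eef_pos: [611.9, -2.0, 126.8]
tool_rot: [-3.139, -0.0, 2.933]
force: [-0.5, -7.3, 0.2]
width: 31.3
gripper_force: 64.3
```

Emit:
carry_out(
  moves=[
    {"tx":0,"ty":0.004,"tz":0,"twist":0,"fingers":0.2},
    {"tx":0,"ty":0,"tz":0,"twist":0,"fingers":0.2},
  ],
)

```text
clock: 8.38
eef_pos: [612.1, -0.8, 126.8]
tool_rot: [-3.139, -0.0, 2.933]
force: [-0.3, -6.9, -0.8]
width: 31.1
gripper_force: 64.3
```

Emit:
carry_out(
  moves=[
    {"tx":0,"ty":0.004,"tz":0,"twist":0,"fingers":0.2},
    {"tx":0,"ty":0,"tz":0,"twist":0,"fingers":0.2},
  ],
)

```text
clock: 8.62
eef_pos: [612.4, 0.3, 126.8]
tool_rot: [-3.139, -0.0, 2.933]
force: [-1.2, -6.7, -0.4]
width: 31.3
gripper_force: 64.3
```

Emit:
carry_out(
  moves=[
    {"tx":0,"ty":0.003,"tz":0,"twist":0,"fingers":0.2},
    {"tx":0,"ty":0,"tz":0,"twist":0,"fingers":0.2},
  ],
)

```text
clock: 8.88
eef_pos: [612.5, 1.2, 126.8]
tool_rot: [-3.139, -0.0, 2.933]
force: [-0.1, -6.5, -0.1]
width: 31.3
gripper_force: 64.3
```

Emit:
carry_out(
  moves=[
    {"tx":0,"ty":0.003,"tz":0,"twist":0,"fingers":0.2},
    {"tx":0,"ty":0,"tz":0,"twist":0,"fingers":0.2},
  ],
)

```text
clock: 9.12
eef_pos: [612.7, 2.0, 126.8]
tool_rot: [-3.139, -0.001, 2.933]
force: [-0.3, -6.4, 0.8]
width: 31.0
gripper_force: 64.3
```

Emit:
carry_out(
  moves=[
    {"tx":0,"ty":0.003,"tz":0,"twist":0,"fingers":0.2},
    {"tx":0,"ty":0,"tz":0,"twist":0,"fingers":0.2},
  ],
)

```text
clock: 9.38
eef_pos: [612.9, 2.9, 126.8]
tool_rot: [-3.139, -0.001, 2.933]
force: [-1.1, -7.3, -0.2]
width: 31.3
gripper_force: 64.3
```

Emit:
carry_out(
  moves=[
    {"tx":0,"ty":0.003,"tz":0,"twist":0,"fingers":0.2},
    {"tx":0,"ty":0,"tz":0,"twist":0,"fingers":0.2},
  ],
)

```text
clock: 9.62
eef_pos: [613.1, 3.8, 126.8]
tool_rot: [-3.139, -0.0, 2.933]
force: [-0.5, -7.7, -0.2]
width: 31.3
gripper_force: 64.3
```

Emit:
carry_out(
  moves=[
    {"tx":0,"ty":0.003,"tz":0,"twist":0,"fingers":0.2},
    {"tx":0,"ty":0,"tz":0,"twist":0,"fingers":0.2},
  ],
)

```text
clock: 9.88
eef_pos: [613.3, 4.6, 126.8]
tool_rot: [-3.139, -0.001, 2.933]
force: [-0.8, -7.1, 0.2]
width: 31.2
gripper_force: 64.3
```

Emit:
carry_out(
  moves=[
    {"tx":0,"ty":0.003,"tz":0,"twist":0,"fingers":0.2},
    {"tx":0,"ty":0,"tz":0,"twist":0,"fingers":0.2},
  ],
)

```text
clock: 10.12
eef_pos: [613.4, 5.5, 126.8]
tool_rot: [-3.139, -0.001, 2.933]
force: [-1.6, -7.8, -0.1]
width: 31.3
gripper_force: 64.3
```

Emit:
carry_out(
  moves=[
    {"tx":0,"ty":0.003,"tz":0,"twist":0,"fingers":0.2},
    {"tx":0,"ty":0,"tz":0,"twist":0,"fingers":0.2},
  ],
)

```text
clock: 10.38
eef_pos: [613.6, 6.4, 126.8]
tool_rot: [-3.139, -0.001, 2.933]
force: [-0.5, -7.5, -0.1]
width: 31.3
gripper_force: 64.3
```

Emit:
carry_out(
  moves=[
    {"tx":0,"ty":0.003,"tz":0,"twist":0,"fingers":0.2},
    {"tx":0,"ty":0,"tz":0,"twist":0,"fingers":0.2},
  ],
)

```text
clock: 10.62
eef_pos: [613.7, 6.7, 126.8]
tool_rot: [-3.138, -0.001, 2.933]
force: [0.8, -7.3, 0.5]
width: 30.8
gripper_force: 64.4
```

Emit:
carry_out(
  moves=[
    {"tx":0,"ty":0.003,"tz":0,"twist":0,"fingers":0.2},
    {"tx":0,"ty":0,"tz":0,"twist":0,"fingers":0.2},
  ],
)

```text
clock: 10.88
eef_pos: [613.7, 6.7, 126.8]
tool_rot: [-3.138, -0.001, 2.932]
force: [-1.6, -10.3, 1.0]
width: 31.2
gripper_force: 64.4
```

Emit:
carry_out(
  moves=[
    {"tx":0,"ty":-0.005,"tz":0,"twist":0,"fingers":0.2},
    {"tx":0,"ty":-0.006,"tz":0,"twist":0,"fingers":0.2},
    {"tx":0,"ty":0,"tz":0,"twist":0,"fingers":0.2},
  ],
)

```text
clock: 11.25
eef_pos: [613.4, 5.5, 126.8]
tool_rot: [-3.14, -0.0, 2.933]
force: [-1.4, -6.5, -0.6]
width: 31.2
gripper_force: 64.3
```

Emit:
carry_out(
  moves=[
    {"tx":0.0347,"ty":0,"tz":0.0044,"twist":0,"fingers":0.2},
    {"tx":0,"ty":0,"tz":0,"twist":0,"fingers":0.2},
  ],
)

```text
clock: 11.5
eef_pos: [602.0, 8.0, 125.4]
tool_rot: [-3.14, -0.003, 2.934]
force: [-2.4, -5.7, 0.8]
width: 30.8
gripper_force: 64.3
```

Emit:
carry_out(
  moves=[
    {"tx":0.0168,"ty":0,"tz":0.0045,"twist":0,"fingers":0.2},
    {"tx":0.0168,"ty":0,"tz":0.005,"twist":0,"fingers":0.2},
    {"tx":0,"ty":0,"tz":0,"twist":0,"fingers":0.2},
  ],
)

```text
clock: 11.88
eef_pos: [592.5, 10.2, 122.6]
tool_rot: [-3.14, -0.002, 2.933]
force: [-2.8, -5.3, 1.4]
width: 31.2
gripper_force: 64.4
```

Emit:
carry_out(
  moves=[
    {"tx":0.0318,"ty":0,"tz":0.0144,"twist":0,"fingers":0.2},
    {"tx":0,"ty":0,"tz":0,"twist":0,"fingers":0.2},
  ],
)

```text
clock: 12.12
eef_pos: [582.6, 12.3, 118.1]
tool_rot: [-3.14, -0.003, 2.934]
force: [-2.0, -4.9, 0.4]
width: 31.4
gripper_force: 64.2
```

Emit:
carry_out(
  moves=[
    {"tx":0.0294,"ty":0,"tz":0.019,"twist":0,"fingers":0.2},
    {"tx":0,"ty":0,"tz":0,"twist":0,"fingers":0.2},
  ],
)

```text
clock: 12.38
eef_pos: [573.9, 14.2, 112.2]
tool_rot: [-3.14, -0.003, 2.934]
force: [-1.8, -5.0, -0.8]
width: 31.7
gripper_force: 64.1
```

Emit:
carry_out(
  moves=[
    {"tx":0.0262,"ty":0,"tz":0.0232,"twist":0,"fingers":0.2},
    {"tx":0,"ty":0,"tz":0,"twist":0,"fingers":0.2},
  ],
)

```text
clock: 12.62
eef_pos: [566.3, 15.8, 105.1]
tool_rot: [-3.14, -0.003, 2.934]
force: [-3.0, -5.9, -0.6]
width: 31.0
gripper_force: 64.1
```

Emit:
carry_out(
  moves=[
    {"tx":0.0224,"ty":0,"tz":0.0268,"twist":0,"fingers":0.2},
    {"tx":0,"ty":0,"tz":0,"twist":0,"fingers":0.2},
  ],
)

```text
clock: 12.88
eef_pos: [559.8, 17.3, 97.0]
tool_rot: [-3.14, -0.003, 2.934]
force: [-2.1, -5.1, -0.8]
width: 31.6
gripper_force: 64.1
```

Emit:
carry_out(
  moves=[
    {"tx":0.0182,"ty":0,"tz":0.0299,"twist":0,"fingers":0.2},
    {"tx":0,"ty":0,"tz":0,"twist":0,"fingers":0.2},
  ],
)

```text
clock: 13.12
eef_pos: [554.6, 18.4, 88.0]
tool_rot: [-3.14, -0.003, 2.933]
force: [-1.9, -5.3, -0.3]
width: 31.0
gripper_force: 64.2
```

Emit:
carry_out(
  moves=[
    {"tx":0.0067,"ty":0,"tz":0.0149,"twist":0,"fingers":0.2},
    {"tx":0,"ty":0,"tz":0,"twist":0,"fingers":0.2},
  ],
)

```text
clock: 13.38
eef_pos: [552.6, 18.8, 83.7]
tool_rot: [-3.14, -0.003, 2.933]
force: [-1.5, -5.7, -1.1]
width: 31.4
gripper_force: 64.3
```

The lever is down, at about 1.17 rad. I'll ease the bar back onto the notch's near wall before letting go.

Emit:
carry_out(
  moves=[
    {"tx":0.001,"ty":-0.005,"tz":0.003,"twist":0,"fingers":0.2},
    {"tx":0,"ty":-0.005,"tz":0,"twist":0,"fingers":0.2},
    {"tx":0,"ty":0,"tz":0,"twist":0,"fingers":0.2},
  ],
)

```text
clock: 13.75
eef_pos: [551.7, 15.9, 83.0]
tool_rot: [-3.14, -0.003, 2.933]
force: [-2.7, -5.4, -0.1]
width: 31.2
gripper_force: 64.4
```

Emit:
carry_out(
  moves=[
    {"tx":0,"ty":-0.003,"tz":0,"twist":0,"fingers":0.2},
    {"tx":0,"ty":0,"tz":0,"twist":0,"fingers":0.2},
  ],
)

```text
clock: 14.0
eef_pos: [551.6, 15.5, 83.0]
tool_rot: [-3.141, -0.003, 2.934]
force: [-2.7, -4.0, -1.5]
width: 31.2
gripper_force: 64.3
```

Emit:
carry_out(
  moves=[
    {"tx":0,"ty":-0.003,"tz":0,"twist":0,"fingers":0.2},
    {"tx":0,"ty":0,"tz":0,"twist":0,"fingers":0.2},
  ],
)

```text
clock: 14.25
eef_pos: [551.7, 15.4, 83.0]
tool_rot: [-3.142, -0.003, 2.935]
force: [-4.4, -2.7, -0.2]
width: 31.3
gripper_force: 64.3
```

The bar now bears on the near wall. I'll release and go up.

Emit:
carry_out(
  moves=[
    {"tx":0,"ty":0,"tz":0,"twist":0,"fingers":0.5},
    {"tx":0,"ty":0,"tz":0,"twist":0,"fingers":0.7},
    {"tx":0,"ty":0,"tz":0,"twist":0,"fingers":0.7},
    {"tx":0,"ty":0,"tz":0,"twist":0,"fingers":0.7},
    {"tx":0,"ty":0,"tz":-0.1,"twist":0,"fingers":0.7},
    {"tx":0,"ty":0,"tz":-0.15,"twist":0,"fingers":0.7},
    {"tx":0,"ty":0,"tz":-0.15,"twist":0,"fingers":0.7},
    {"tx":0,"ty":0,"tz":0,"twist":0,"fingers":0.7},
  ],
)

```text
clock: 15.25
eef_pos: [555.6, 15.2, 206.8]
tool_rot: [3.139, 0.008, 2.935]
force: [0.9, -0.1, -0.2]
width: 60.0
gripper_force: 0.0
```

Run:
```python
from cell import ctrl, eyes
import cv2
d=eyes.get_image('wrist'); cv2.imwrite('pics/w4.png',d['color'])
s=ctrl.read_state();print(s['eef_pos'],s['force'],s['width'])
```

```text
[554.04334375  15.23783293 204.80430103] [-0.47975383  0.00991183 -0.05581934] 59.791674746193266
```

View pics/w4.png

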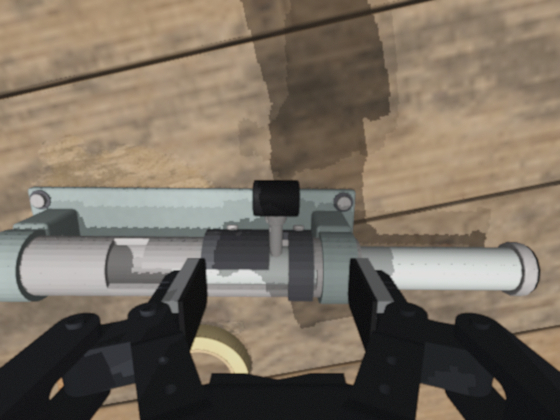

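The lever lies in the plate's notch, with the grip at (277,198) and the stem at (277,240). The bar is out, its head at (520,268), and the gripper is clear.

```bash
python3 -c "
from cell import job
print(job.finish_job())"
```

```text
the job is handed in; nothing more can be done
None
```

The job is handed in: the bar is drawn out about 115–119 mm with the lever down in the setting plate's notch at about 1.17 rad, it stayed there when released, and the gripper is clear; no verdict came back.

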